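Free a jammed nest of sample pots and sort them into their trays

TASK

Three plastic sample pots are jammed one inside another; the steel fork on the bench is there to hold the outer pot down by its rim while the inner ones are pulled out. Free them and stand each pot upright on the floor of the tray that matches its size: the widest in the large tray, the middle one in the medium tray, the narrowest in the small tray. Do not tip a pot over, and leave the bottles and the jar standing where they are.

Things in the scene. Friction and masses are not known exactly. Their poses are not given: they have to be found in the camera images.
- wide_centre (a point): Widest, outermost pot, white plastic, open top, slightly conical: 76 mm tall, base 52 mm, body under the rim 61 mm; collar round the top 10 mm, 68 mm across; wall 2.5, floor 4 mm; 0.07-0.12 kg. Point: on its axis half-way up (38 mm above its underside); z = axis, to the mouth. Stands on the bench at first. Sprung lugs inside its mouth grip the middle pot.
- middle_centre (a point): Middle pot, jammed in the widest, its underside 4 mm higher, so its top 32 mm stick out. Same kind: 104 mm tall, base 42 mm, 50 mm across where it leaves the widest pot, rim collar (top 10 mm) 59 mm; 0.06-0.1 kg. With the widest held down, 9 to 16 N of upward pull frees it; the grip is gone after about 30 mm. Point: on its axis half-way up (52 mm); z = axis, up.
- narrow_centre (a point): Narrowest, tallest pot, jammed in the middle one, its underside 4 mm higher; its top 32 mm stick out, to 140 mm over the bench. 132 mm tall, base 33 mm, rim collar (top 10 mm) 48 mm; 0.04-0.07 kg. Held half as tightly as the middle pot (4 to 9 N), so it comes out first when pulled, yet the whole nest can be carried by it. Point: on its axis half-way up (66 mm); z = axis, up.
- fork_seat (a point): Steel fork fixed to the bench: two level tines 20 mm wide, 10 mm thick, 60 mm clear gap, undersides 79.5 mm above the bench. A nest slid in along the bench has the widest pot's rim (top at 76 mm) caught under both tines; the inner pots stand up through the gap. Point: where the pot should stand, midway between the tines, at their undersides' height. x = way in, along the tines; y across; z up.
- fork_mouth (a point): Open end of the same fork, 45 mm before the seat (x = -45 mm in the seat's frame), midway between the tine ends, same axes. The tines are 120 mm long, ending at an upright plate 20 mm thick, 100 mm wide, bench to tine tops (89.5 mm), whose near face is 75 mm beyond the seat. Under the tines the bench is free.
- tray_large: The large one of three shallow square steel trays, for the widest pot: 84 mm square inside, 94 mm outside, 18 mm high, floor 5 mm thick; fixed to the bench. Origin: centre of its underside, on the bench; x and y along its sides, z up.
- tray_medium: The medium one of three shallow square steel trays, for the middle pot: 70 mm square inside, 80 mm outside, 18 mm high, floor 5 mm thick; fixed to the bench. Origin: centre of its underside, on the bench; x and y along its sides, z up.
- tray_small: The small one of three shallow square steel trays, for the narrowest pot: 58 mm square inside, 68 mm outside, 18 mm high, floor 5 mm thick; fixed to the bench. Origin: centre of its underside, on the bench; x and y along its sides, z up.
- wash_bottle: Bystander: clear wash bottle, 64 mm across, 145 mm to the top of the cap and about 185 mm to the spout. Origin: centre of its underside.
- amber_jar: Bystander: amber glass jar, 54 mm across, 85 mm tall. Origin: centre of its underside.
- reagent_bottle: Bystander: white plastic bottle, 64 mm across, 150 mm tall. Origin: centre of its underside.
There are look-alikes about, which are no part of the job. Leave any purple or yellow look-alike of the part that bears narrow_centre alone.

How it is judged:
By the outcome, as a careful person would: the job done as asked, in the order asked, and still so for the second after the job is handed in, with the robot touching nothing.
It also fails if it takes over 72 s, if anything falls off the work surface, if the arm or the gripper's body presses on something with over 40 N, if the wrist force passes 120 N, or if a joint passes its speed limit or range.

ROBOT

A 6-joint arm with a two-finger parallel gripper is mounted at the origin on the work surface. World frame = base frame: x ahead of the robot, y to its left, z up, the work surface at z = 0. Lengths are in mm, angles in rad, forces in N, time in s.
With the tool pointing down it reaches from about 300 to 775 mm from the base axis. Payload 14.6 kg.
Tool frame: the origin (TCP) lies on the front face of the gripper's body, between the roots of the fingers; the fingertips stand 97 mm ahead of it and the grasp point (between the pads) lies 78 mm ahead of it; z points along the fingers, y is the line along which they close (so a half turn about z gives the same grasp; the last joint's range is limited). The gripper opens to 94 mm and grips with 3 to 60 N. Pads are 16 mm wide; open, the fingers measure 119 mm over their backs; the gripper's body (75 mm by 177 mm) begins 78 mm behind the grasp point.
Start: joints at [-0.067, 0.3, 1.521, -0, 1.321, -0.067], TCP at [549.991, -0.002, 302.646] pointing down, gripper open.
Joint ranges: [-3.03, 3.03], [-0.79, 2.21], [0.23, 2.52], [-1.04, 4.18], [0, 3.07], [-2.55, 2.55]. Speed limits (rad/s): [2.22, 2.22, 2.57, 3.14, 3.14, 3.14].

INTERFACE

Orientations are given as [roll, pitch, yaw] about the fixed x, y, z axes, in that order (R = Rz(yaw) Ry(pitch) Rx(roll)).
In Python, from cell import * gives the robot as it stands.
- The arm moves only by the tool carry_out, never from a script. Its arguments are lists of equal length, an entry for each row: "slide": the shift along the world's x, y, z scaled (see below), a list of three; "dr": the turn, a rotation vector about the world's x, y, z scaled (see below), a list of three; "gripper": the opening in per cent of the stroke, from 0 (shut) to 100 (fully open). A call has 1 to 10 rows; each row is the pose to reach, as a shift and turn from the pose commanded when the call began, turning the shorter way round; what a row does not reach only later rows make up. The controller multiplies each number of a shift by 0.25 m and each number of a turn by 360 degrees. A row lasts 1/12 s, in which the tool goes at most 41.7 mm and 7.16 degrees, less where a joint would pass 70% of its speed; a pose out of reach is approached as far as the arm can. A call with a number of a shift or a turn outside -1 to 1 is refused whole. A call with a gripper value outside its range is refused whole. The fingers move at their own pace and stop on an object; "newtons" is the grip in N (left out, the last holds). Time passes only in rows, so rows that repeat a pose let the fingers close. It gives the time, the measured TCP pose, the force, the opening and the grip force at its end, in the units of the state.
- read_state(): the state, without advancing time (a new reading comes with each control period).
- camera(name): name is "scene" or "side" or "wrist"; returns the picture (400x640x3 uint8, red, green, blue); there is no depth.
- camera_model(name): a dict with "vfov" (degrees; the focal length in pixels is half the picture's height over the tangent of half this angle, whatever the lens; pixels are square), "cx", "cy" (the principal point, pixels), "R" (3x3) and "t" (3): a world point X has camera coordinates R X + t. Camera axes: x right, y down, z forward; pixel columns grow to the right and rows downward; lengths in mm; the calibration is good to about 2 mm. A picture is of the moment at which its call begins: read the wrist's pose just before it. camera_model takes no time and is no camera call; for the wrist camera it gives the pose at the moment of the call.
- sign_off(): hands the job in; it is judged then, once.
The state is a dict: "clock": time; "joints": joint angles; "qd": joint speeds; "effort": joint torques, N m; "eef_pos": TCP position; "eef_rot": TCP orientation; "wrist_force": force on the tool from outside, world axes, zero at the start; "moment": the same for the moment, N m; "finger_gap": finger opening in mm; "finger_force": force on a finger pad.
Only numpy, scipy, OpenCV 4.12 (cv2) and the standard library are available. Lean on these libraries where they do the work, as an engineer would, in place of code of your own. Each camera call takes 0.05 s, during which the arm holds its last target. There are 200 camera calls.

## Working session

There is one attempt and no reset: what is moved stays moved. The work goes in short steps, Python scripts to look and compute and a tool call to move; the robot and the scene stay as the last step left them, time stands still between calls to the robot, and variables do not carry over. Pictures are saved under pics/ and viewed, at most 10 in all, crops included, and the job is handed in when it is done.

Besides the shell and the picture viewer there is one more tool, called in YAML: its name, and indented under it one key for each argument. carry_out: Moves the arm, as the interface text tells. Its arguments: {"type":"object","properties":{"slide":{"type":"array","items":{"type":"array","items":{"type":"number","minimum":-1,"maximum":1}}},"dr":{"type":"array","items":{"type":"array","items":{"type":"number","minimum":-1,"maximum":1}}},"gripper":{"type":"array","items":{"type":"number"}},"newtons":{"type":"number"}},"required":["slide","dr","gripper"]}

```bash
mkdir -p pics; ls
python3 - <<'E'
from cell import *
import cv2
print(read_state())
for n in("scene","side","wrist"):
    m=camera_model(n); print(n,m)
    cv2.imwrite(f"pics/{n}0.png",cv2.cvtColor(camera(n),cv2.COLOR_RGB2BGR))
E
```

```text
pics
{'clock': 0.0, 'joints': array([-6.65862872e-02,  3.00455056e-01,  1.52159150e+00, -1.95795239e-05,
        1.32069361e+00, -6.65816249e-02]), 'qd': array([-0.00045574, -0.00153921, -0.00011038,  0.0006717 ,  0.00142002,
        0.00054924]), 'effort': array([-1.53750298e-03, -5.31805658e+01, -3.52735734e+01,  7.07558286e-02,
        2.43994006e-02, -4.79655944e-05]), 'eef_pos': array([5.49845504e+02, 1.16137578e-02, 3.02090660e+02]), 'eef_rot': array([-3.14044642e+00, -5.74240079e-05,  1.57079649e+00]), 'wrist_force': array([-0.0442163 , -0.90761038,  0.66961368]), 'moment': array([-0.04029426,  0.04367646, -0.00467093]), 'finger_force': 0.0, 'finger_gap': 93.8974302024238}
scene {'vfov': 46.29411491453608, 'cx': 324.50686053924, 'cy': 208.74979974525502, 'R': array([[ 0.89544314,  0.44507248, -0.00959519],
       [ 0.38210076, -0.77945267, -0.49643986],
       [-0.22843072,  0.44086734, -0.86801808]]), 't': array([-429.16806152, -200.29196728, 1211.31853524])}
side {'vfov': 57.63084844415694, 'cx': 316.9750528018893, 'cy': 196.1972357951909, 'R': array([[ 0.85547859, -0.51782191, -0.00410508],
       [-0.32629496, -0.53287296, -0.78075477],
       [ 0.40210445,  0.66925845, -0.62482408]]), 't': array([-453.45419898,  215.76783916,  737.78388572])}
wrist {'vfov': 69.34157400788891, 'cx': 317.27353625449194, 'cy': 200.01185680025566, 'R': array([[ 9.99998552e-01, -5.01267627e-04, -1.62635265e-03],
       [-8.03008833e-05, -9.68471708e-01,  2.49123551e-01],
       [-1.69995410e-03, -2.49123059e-01, -9.68470346e-01]]), 't': array([-549.32536447,  -25.95435644,  390.98592381])}
```

View pics/scene0.png

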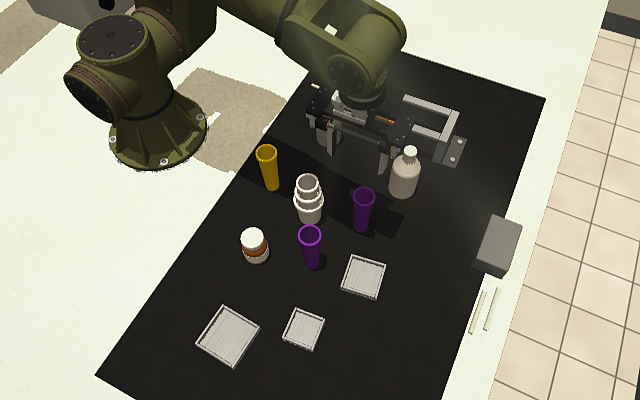

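View pics/side0.png

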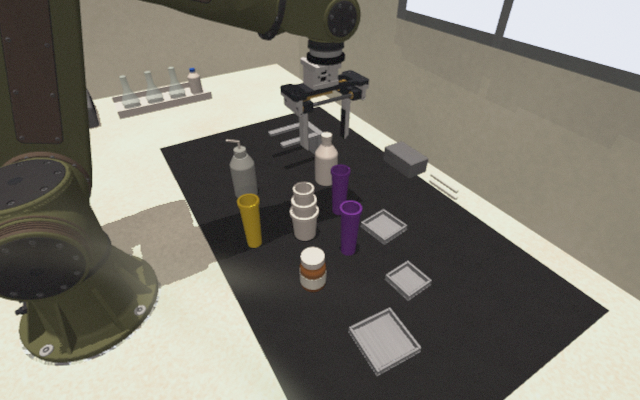

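Candidates for the nest or narrow pot: the white stack at scene (308,185) / side (304,190). Look-alikes: yellow pot at scene (267,152), purple pots at scene (363,192) and (310,232). The white three-tier stack fits the description. I'll check it and the fork close up.

```bash
cat > h.py <<'E'
import numpy as np, cv2
from cell import *
def K(n):
    m=camera_model(n); f=200/np.tan(np.radians(m["vfov"]/2)); return m,f
def proj(n,X,mf=None):
    m,f=mf or K(n); c=np.asarray(X,float)@np.array(m["R"]).T+m["t"]
    return np.stack([m["cx"]+f*c[...,0]/c[...,2],m["cy"]+f*c[...,1]/c[...,2]],-1)
def onz(n,uv,z,mf=None):
    m,f=mf or K(n); R=np.array(m["R"]); o=-R.T@m["t"]
    d=R.T@np.array([(uv[0]-m["cx"])/f,(uv[1]-m["cy"])/f,1]); return o+d*(z-o[2])/d[2]
def crop(p,x0,y0,w,h,s): 
    im=cv2.imread(p)[y0:y0+h,x0:x0+w]; return cv2.resize(im,None,fx=s,fy=s,interpolation=cv2.INTER_CUBIC)
E
python3 - <<'E'
from h import *
a=crop("pics/scene0.png",380,80,100,100,4);b=crop("pics/scene0.png",260,155,100,75,4)
c=crop("pics/side0.png",250,110,100,50,4);d=crop("pics/side0.png",255,165,100,75,4)
L=np.vstack([a,c]);R=np.vstack([b,d]);im=np.clip(np.hstack([L,R])*1.3,0,255);cv2.imwrite("pics/c1.png",im)
E
```

```text
[ WARN:0@0.171] global loadsave.cpp:1063 imwrite_ Unsupported depth image for selected encoder is fallbacked to CV_8U.
```

View pics/c1.png

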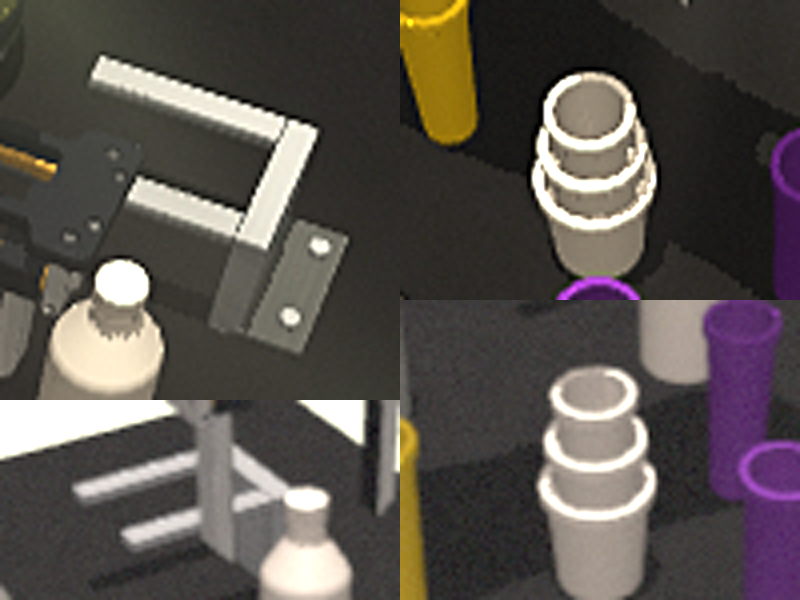

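View pics/wrist0.png

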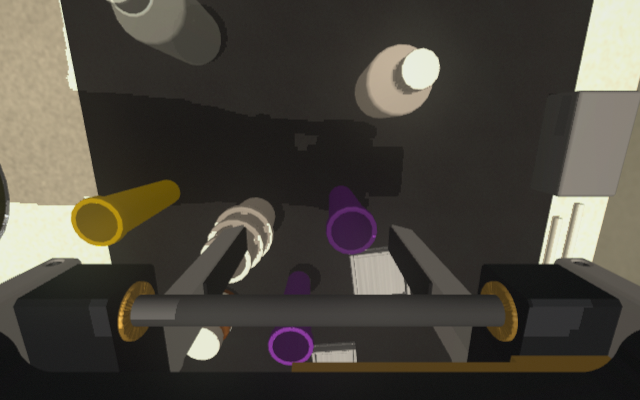

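The crop confirms the white three-rim stack: narrow rim centre at scene (307.5,183) and side (303.8,188). The fork's plate-top corners are about scene (452,110), (459.5,112.5), (447,141.5) and (440,139).

Run:
```python
from h import *
from scipy.optimize import least_squares
np.set_printoptions(precision=1,suppress=True)
S,D=K("scene"),K("side")
def tri(a,b):
    r=least_squares(lambda X:np.r_[proj(0,X,S)-a,proj(0,X,D)-b],[500,0,100]);return r.x,2*r.cost
for n,a,b in[("narrow rim",(307.5,183),(303.8,188)),("yellow rim",(267,152),(249,201)),("purple1",(364,193),(341,172)),("purple2",(310,233),(351,209)),
  ("reagent cap",(410.5,150),(326.5,138)),("jar lid",(253,234),(312.5,256)),
  ("tine far end/ top outer",(404.8,94.5),(250+78/4,110+(486-400)/4))]:
    print(n,*tri(a,b))
print("wash top",onz("side",(239,150),145))
for n,p in[("plateBL",(452,110)),("plateBR",(459.5,112.3)),("plFR",(447,141.5)),("plFL",(440,139)),("tineA out",(404.8,94.3)),("tineA in",(402.8,100.5)),("tineB end in",(413.5,125)),("tineB at plate out",(440,138)),("tineA at plate in",(450,114.5))]: print(n,onz("scene",p,89.5))
# trays
im=cv2.imread("pics/scene0.png")
for n,c,s in[("L",(228,336),94),("S",(304,329),68),("M",(363,277),80)]:
    X=onz("scene",c,18)
    H=cv2.getPerspectiveTransform(np.float32([[0,0],[300,0],[300,300],[0,300]]),proj(0,[[X[0]-75,X[1]-75,18],[X[0]+75,X[1]-75,18],[X[0]+75,X[1]+75,18],[X[0]-75,X[1]+75,18]],S).astype(np.float32))
    r=cv2.warpPerspective(im,H,(300,300),flags=cv2.INTER_LINEAR)
    m=(cv2.cvtColor(r,cv2.COLOR_BGR2GRAY)>75).astype(np.uint8)
    cs=max(cv2.findContours(m,0,1)[0],key=cv2.contourArea)
    (cx,cy),wh,an=cv2.minAreaRect(cs); print(n,X[:2]-75+np.array([cx,cy])/2,np.array(wh)/2,an)
    cv2.imwrite(f"pics/r{n}.png",r)
```

```text
narrow rim [466.3 -49.4 138.9] 0.08807391030021432
yellow rim [348.3 -13.2 128.5] 2.3520647324347537
purple1 [580.8 -18.7 127.5] 15.695106335982327
purple2 [ 522.2 -147.3  127.2] 6.4572893355133125
reagent cap [627.5 118.3 139.5] 7.003344540557432
jar lid [ 405.8 -182.5   81.4] 8.809003004101385
tine far end/ top outer [546.3 308.5  91.8] 1.01268362278633
wash top [400.9 166.3 145. ]
plateBL [664.6 315.4  89.5]
plateBR [683.  316.3  89.5]
plFR [685.  219.9  89.5]
plFL [668.2 219.8  89.5]
tineA out [544.5 313.1  89.5]
tineA in [547.6 292.1  89.5]
tineB end in [598.5 231.9  89.5]
tineB at plate out [667.2 222.5  89.5]
tineA at plate in [664.9 299.9  89.5]
L [ 491.8 -301.9] [15.8 19. ] 29.05460548400879
S [ 648.7 -226.9] [17.5 10. ] 90.0Traceback (most recent call last):
  File "<stdin>", line 20, in <module>
ValueError: max() iterable argument is empty
```

carry_out:
  slide:
    - [-0.112,-0.065,0]
    - [-0.224,-0.13,0]
    - [-0.336,-0.196,0]
    - [-0.336,-0.196,0]
    - [-0.336,-0.196,0]
  dr:
    - [0,0,0]
    - [0,0,0]
    - [0,0,0]
    - [0,0,0]
    - [0,0,0]
  gripper: [100,100,100,100,100]
  newtons: 25

```text
clock: 0.57
eef_pos: [465.4, -49.5, 303.0]
eef_rot: [3.141, 0.0, 1.569]
wrist_force: [-0.0, 0.1, 1.0]
finger_gap: 94.0
finger_force: 0.0
```

Run:
```python
from h import *
np.set_printoptions(precision=1,suppress=True)
print(read_state()["eef_pos"])
for n in("scene","side","wrist"): cv2.imwrite(f"pics/{n}1.png",cv2.cvtColor(camera(n),cv2.COLOR_RGB2BGR))
a=crop("pics/scene1.png",380,80,100,75,4);b=crop("pics/scene0.png",180,245,220,130,400/220)
c=crop("pics/side1.png",220,110,133,85,3)[:, :400];d=crop("pics/wrist1.png",100,0,320,280,1.25)
im=np.zeros((600,800,3),np.uint8)
for i,x0,y0 in((a,0,0),(b,0,310),(c,400,0),(d,400,260)):
    h=min(i.shape[0],600-y0);w=min(400,i.shape[1]);im[y0:y0+h,x0:x0+w]=i[:h,:w]
cv2.imwrite("pics/c2.png",np.clip(im*1.3,0,255).astype(np.uint8))
```

```text
[465.4 -49.5 303. ]
```

View pics/c2.png

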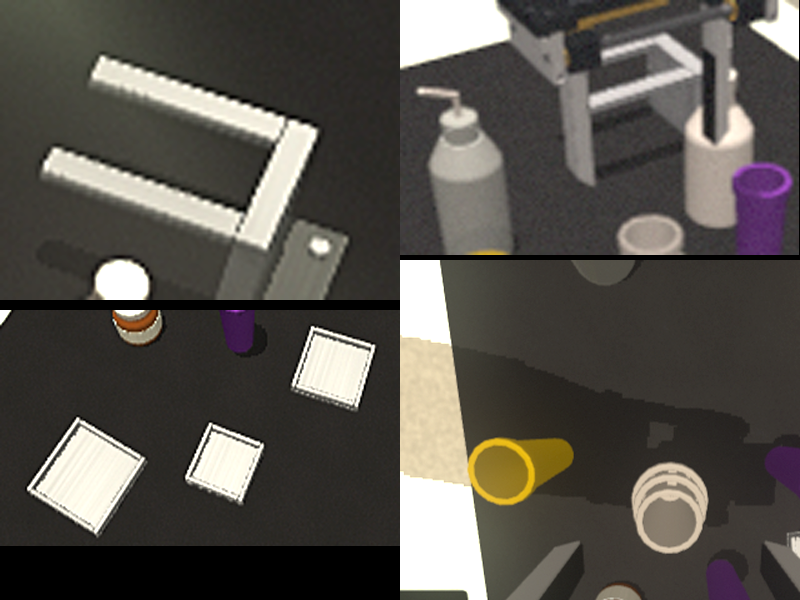

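The crop shows the fork ends at (102,57), (92,77), (57,150) and (44,170), all three trays, and the narrow rim at crop (669,521), which is wrist (315,209).

Run:
```python
from h import *
np.set_printoptions(precision=1,suppress=True)
S=K("scene")
for p in[(102,57),(92,77),(57,150),(44,170),(278,138),(245,215),(318,130),(268,246),(288,120),(240,237)]: print(p,onz(0,(380+p[0]/4,80+p[1]/4),89.5,S)[:2])
s=220/400
for n,q in[("L",[(78,420),(145,461),(98,535),(29,490)]),("S",[(210,424),(264,443),(241,502),(187,468)]),("M",[(313,327),(375,345),(357,409),(293,388)])]:
    P=np.array([onz(0,(180+x*s,245+(y-310)*s),18,S)[:2] for x,y in q]); print(n,P.mean(0),np.linalg.norm(P-np.roll(P,-1,0),axis=1),np.degrees(np.arctan2(*(P[1]-P[0])[::-1])))
print(onz("wrist",(315.2,208.8),140))
```

```text
(102, 57) [546. 314.]
(92, 77) [546.6 296.1]
(57, 150) [549.2 233.3]
(44, 170) [548.2 215.8]
(278, 138) [663.8 299.4]
(245, 215) [665.6 235.6]
(318, 130) [683.2 315.7]
(268, 246) [685.  219.9]
(288, 120) [664.6 315.4]
(240, 237) [668.4 219.1]
L [ 450.6 -371.7] [91.7 90.  92.4 89.9] -4.200833589660576
S [ 577.1 -288.7] [64.5 68.9 70.  54.8] 6.607034380550247
M [ 640.7 -137. ] [76.  82.1 76.3 80.3] 8.463616714980114
[464.6 -47.6 140. ]
```

carry_out:
  slide:
    - [0,0,-0.1]
    - [0,0,-0.2]
    - [0,0,-0.3]
    - [0,0,-0.37]
    - [0,0,-0.37]
    - [0,0,-0.37]
  dr:
    - [0,0,0]
    - [0,0,0]
    - [0,0,0]
    - [0,0,0]
    - [0,0,0]
    - [0,0,0]
  gripper: [100,100,100,100,100,100]

```text
clock: 1.22
eef_pos: [466.4, -48.6, 209.9]
eef_rot: [-3.14, -0.0, 1.571]
wrist_force: [-0.2, 0.4, 0.5]
finger_gap: 94.1
finger_force: 0.0
```

carry_out:
  slide:
    - [0,0,0]
    - [0,0,0]
    - [0,0,0]
    - [0,0,0]
    - [0,0,0]
    - [0,0,0]
    - [0,0,0]
    - [0,0,0]
  dr:
    - [0,0,0]
    - [0,0,0]
    - [0,0,0]
    - [0,0,0]
    - [0,0,0]
    - [0,0,0]
    - [0,0,0]
    - [0,0,0]
  gripper: [40,40,40,40,40,40,40,40]
  newtons: 25

```text
clock: 1.88
eef_pos: [466.0, -49.0, 210.2]
eef_rot: [-3.142, 0.0, 1.571]
wrist_force: [-1.1, 0.7, 1.6]
finger_gap: 47.6
finger_force: 25.0
```

carry_out:
  slide:
    - [0,0,0.02]
    - [0,0,0.06]
    - [0.03,0.07,0.06]
    - [0.07,0.17,0.06]
    - [0.12,0.29,0.06]
    - [0.12,0.41,0.06]
    - [0.12,0.53,0.06]
    - [0.12,0.63,0.06]
    - [0.12,0.69,0.06]
    - [0.12,0.72,0.06]
  dr:
    - [0,0,0]
    - [0,0,0]
    - [0,0,0]
    - [0,0,0]
    - [0,0,0]
    - [0,0,0]
    - [0,0,0]
    - [0,0,0]
    - [0,0,0]
    - [0,0,0]
  gripper: [40,40,40,40,40,40,40,40,40,40]

```text
clock: 2.72
eef_pos: [495.9, 132.8, 225.8]
eef_rot: [3.141, -0.0, 1.573]
wrist_force: [-0.1, 0.1, -1.6]
finger_gap: 47.5
finger_force: 25.0
```

Run:
```python
from h import *
s=read_state();print(s["eef_pos"],s["wrist_force"],s["finger_gap"])
a=cv2.cvtColor(camera("side"),cv2.COLOR_RGB2BGR);b=cv2.cvtColor(camera("scene"),cv2.COLOR_RGB2BGR)
cv2.imwrite("pics/m.png",np.hstack([cv2.resize(a[80:330,150:400],(400,400)),cv2.resize(b[50:250,260:460],(400,400))]))
```

```text
[495.8704838  132.8080202  225.83935897] [-0.1238155   0.12084621 -1.59640041] 47.48540465817747
```

View pics/m.png

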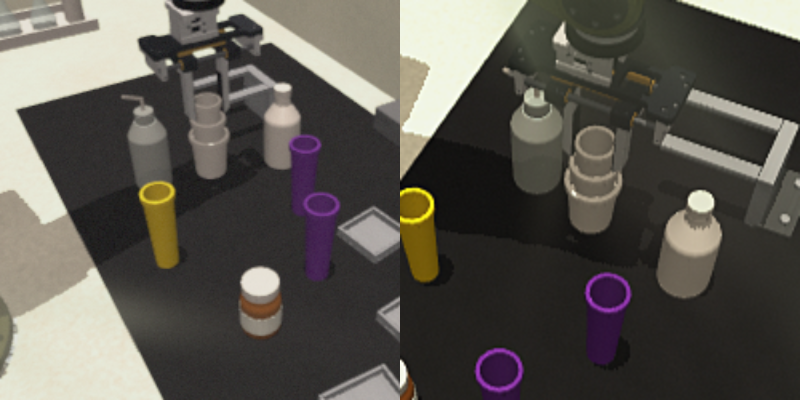

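The whole nest hangs from the narrow pot at side-crop (208,140), clear of both bottles, with the fork ahead.

carry_out:
  slide:
    - [0,0.06,0]
    - [0,0.16,0]
    - [0,0.28,0]
    - [0,0.4,0]
    - [0,0.49,0]
    - [0,0.532,0]
    - [0,0.532,0]
    - [0,0.532,-0.03]
    - [0,0.532,-0.052]
    - [0,0.532,-0.056]
  dr:
    - [0,0,0]
    - [0,0,0]
    - [0,0,0]
    - [0,0,0]
    - [0,0,0]
    - [0,0,0]
    - [0,0,0]
    - [0,0,0]
    - [0,0,0]
    - [0,0,0]
  gripper: [40,40,40,40,40,40,40,40,40,40]

```text
clock: 3.65
eef_pos: [496.1, 262.6, 210.2]
eef_rot: [-3.141, 0.0, 1.569]
wrist_force: [-0.3, 0.8, 0.5]
finger_gap: 47.6
finger_force: 25.0
```

carry_out:
  slide:
    - [0,0,0]
    - [0,0,0]
  dr:
    - [0,0,0]
    - [0,0,0]
  gripper: [40,40]

```text
clock: 3.82
eef_pos: [496.1, 263.3, 211.1]
eef_rot: [-3.141, 0.0, 1.57]
wrist_force: [0.1, -0.3, -3.0]
finger_gap: 47.7
finger_force: 25.0
```

carry_out:
  slide:
    - [0.03,0.002,0]
    - [0.07,0.003,0]
    - [0.11,0.004,0]
    - [0.15,0.005,0]
    - [0.19,0.006,0]
    - [0.23,0.007,0]
    - [0.28,0.008,0]
    - [0.33,0.008,0]
    - [0.38,0.008,0]
    - [0.38,0.008,0]
  dr:
    - [0,0,0]
    - [0,0,0]
    - [0,0,0]
    - [0,0,0]
    - [0,0,0]
    - [0,0,0]
    - [0,0,0]
    - [0,0,0]
    - [0,0,0]
    - [0,0,0]
  gripper: [40,40,40,40,40,40,40,40,40,40]

```text
clock: 4.65
eef_pos: [592.7, 265.5, 210.9]
eef_rot: [3.141, -0.0, 1.57]
wrist_force: [-2.4, 1.0, -1.9]
finger_gap: 47.4
finger_force: 25.0
```

Run:
```python
from h import *
s=read_state();print(s["eef_pos"],s["wrist_force"],s["finger_gap"])
a=cv2.cvtColor(camera("side"),cv2.COLOR_RGB2BGR);b=cv2.cvtColor(camera("scene"),cv2.COLOR_RGB2BGR)
cv2.imwrite("pics/n.png",np.hstack([cv2.resize(a[70:200,240:370],(400,400)),cv2.resize(b[60:190,360:490],(400,400))]))
```

```text
[592.74379763 265.48359075 210.86906621] [-2.35059321  0.95978101 -1.88131512] 47.370971322770394
```

View pics/n.png

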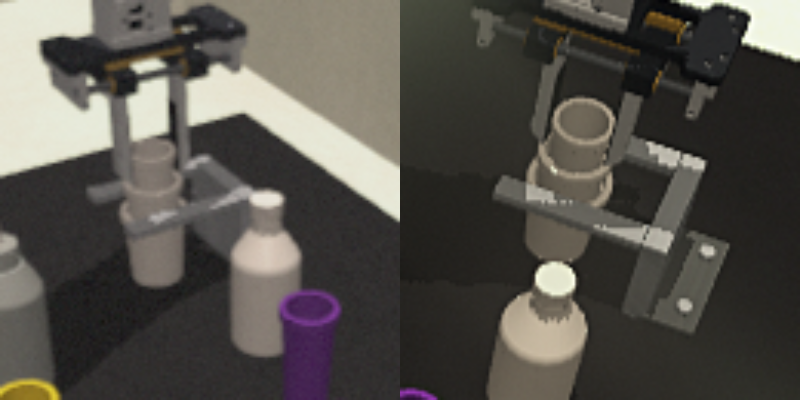

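The nest is seated: in both views the near tine passes over the wide rim, and the inner pots stand up through the gap. Pull the narrow pot.

carry_out:
  slide:
    - [0,0,0.01]
    - [0,0,0.02]
    - [0,0,0.035]
    - [0,0,0.05]
    - [0,0,0.07]
    - [0,0,0.1]
    - [0,0,0.13]
    - [0,0,0.16]
    - [0,0,0.2]
    - [0,0,0.24]
  dr:
    - [0,0,0]
    - [0,0,0]
    - [0,0,0]
    - [0,0,0]
    - [0,0,0]
    - [0,0,0]
    - [0,0,0]
    - [0,0,0]
    - [0,0,0]
    - [0,0,0]
  gripper: [40,40,40,40,40,40,40,40,40,40]

```text
clock: 5.58
eef_pos: [591.1, 266.0, 272.8]
eef_rot: [3.14, -0.0, 1.571]
wrist_force: [-0.3, 0.6, -0.9]
finger_gap: 47.6
finger_force: 25.0
```

carry_out:
  slide:
    - [0,0,0.08]
    - [0,0,0.18]
    - [0,0,0.28]
    - [0,0,0.38]
    - [0,0,0.46]
    - [0,0,0.5]
    - [0,0,0.5]
  dr:
    - [0,0,0]
    - [0,0,0]
    - [0,0,0]
    - [0,0,0]
    - [0,0,0]
    - [0,0,0]
    - [0,0,0]
  gripper: [40,40,40,40,40,40,40]

```text
clock: 6.17
eef_pos: [591.0, 266.0, 399.2]
eef_rot: [3.137, -0.002, 1.571]
wrist_force: [0.4, 0.5, -0.2]
finger_gap: 47.5
finger_force: 25.0
```

Run:
```python
from h import *
s=read_state();print(s["eef_pos"],s["wrist_force"],s["finger_gap"])
a=cv2.cvtColor(camera("side"),cv2.COLOR_RGB2BGR);b=cv2.cvtColor(camera("scene"),cv2.COLOR_RGB2BGR)
cv2.imwrite("pics/o.png",np.hstack([cv2.resize(a[30:200,220:390],(400,400)),cv2.resize(b[20:190,340:510],(400,400))]))
```

```text
[591.04305193 266.00825165 399.205058  ] [ 0.36800829  0.4661733  -0.20396763] 47.472787934027814
```

View pics/o.png

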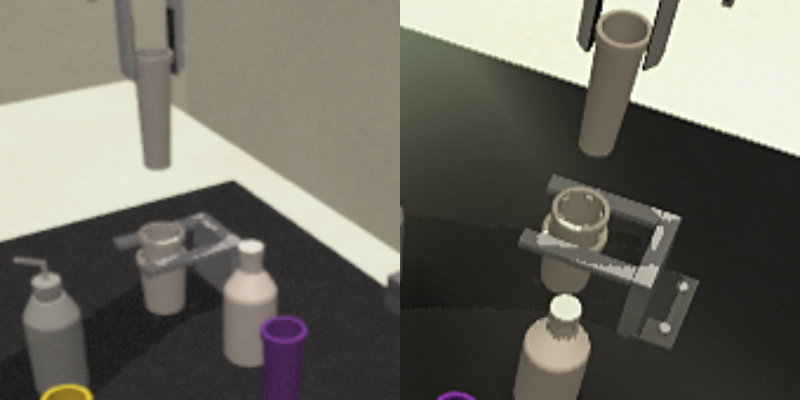

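Narrow pot is out and hanging upright; the middle pot is still seated in the fork. Carry it to the small tray.

carry_out:
  slide:
    - [0,-0.06,0]
    - [0,-0.17,0]
    - [0,-0.3,0]
    - [0,-0.43,0]
    - [0,-0.56,0]
    - [0,-0.69,0]
    - [0,-0.82,0]
    - [-0.02,-0.93,0]
    - [-0.04,-1,0]
    - [-0.056,-1,0]
  dr:
    - [0,0,0]
    - [0,0,0]
    - [0,0,0]
    - [0,0,0]
    - [0,0,0]
    - [0,0,0]
    - [0,0,0]
    - [0,0,0]
    - [0,0,0]
    - [0,0,0]
  gripper: [40,40,40,40,40,40,40,40,40,40]

```text
clock: 7.1
eef_pos: [576.3, 12.3, 394.8]
eef_rot: [-3.139, 0.001, 1.567]
wrist_force: [0.7, -0.1, 0.3]
finger_gap: 47.3
finger_force: 25.0
```

carry_out:
  slide:
    - [0,-0.06,0]
    - [0,-0.17,0]
    - [0,-0.3,0]
    - [0,-0.43,0]
    - [0,-0.56,0]
    - [0,-0.69,0]
    - [0,-0.8,0]
    - [0,-0.88,0]
    - [0,-0.92,0]
    - [0,-0.92,0]
  dr:
    - [0,0,0]
    - [0,0,0]
    - [0,0,0]
    - [0,0,0]
    - [0,0,0]
    - [0,0,0]
    - [0,0,0]
    - [0,0,0]
    - [0,0,0]
    - [0,0,0]
  gripper: [40,40,40,40,40,40,40,40,40,40]

```text
clock: 7.93
eef_pos: [576.7, -215.3, 395.0]
eef_rot: [-3.14, -0.001, 1.569]
wrist_force: [0.2, 0.7, -0.4]
finger_gap: 47.5
finger_force: 25.0
```

Run:
```python
from h import *
s=read_state();print(s["eef_pos"],s["wrist_force"],s["finger_gap"])
S,D=K("scene"),K("side"); W=K("wrist")
a=cv2.cvtColor(camera("wrist"),cv2.COLOR_RGB2BGR);cv2.imwrite("pics/w3.png",a)
for n,M in(("scene0",S),("side0",D)):
    im=cv2.imread(f"pics/{n}.png")
    # rectified top-down at z=18, 0.5px/mm -> 1.5 px/mm; x 390..700, y -430..-80
    q=proj(0,[[390,-80,18],[700,-80,18],[700,-430,18],[390,-430,18]],M).astype(np.float32)
    H=cv2.getPerspectiveTransform(np.float32([[0,0],[465,0],[465,525],[0,525]]),q)
    cv2.imwrite(f"pics/r_{n}.png",cv2.warpPerspective(im,H,(465,525),flags=cv2.INTER_CUBIC))
A=cv2.imread("pics/r_scene0.png")[:,:400];B=cv2.imread("pics/r_side0.png")[:,:400]
cv2.imwrite("pics/r.png",np.hstack([A,B]))
```

```text
[ 576.67135039 -215.30791867  395.0476885 ] [ 0.1802726   0.73419586 -0.38027597] 47.45070364951891
```

View pics/r.png

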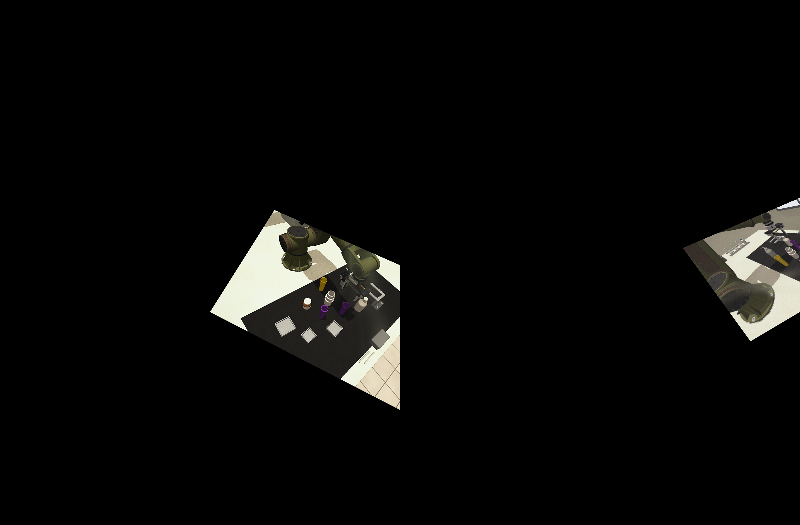

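The warp direction was wrong, so that picture is useless. I'll fit the trays numerically instead.

Run:
```python
from h import *
np.set_printoptions(precision=1,suppress=True)
for n in("scene","side"):
  M=K(n); im=cv2.imread(f"pics/{n}0.png")
  for k,c,s in(("L",(450.6,-371.7),94),("S",(577,-289),68),("M",(640.7,-137),80)):
    h=s/2+12; q=proj(0,[[c[0]-h,c[1]-h,18],[c[0]+h,c[1]-h,18],[c[0]+h,c[1]+h,18],[c[0]-h,c[1]+h,18]],M).astype(np.float32)
    N=4*h; H=cv2.getPerspectiveTransform(q,np.float32([[0,0],[N,0],[N,N],[0,N]]))
    r=cv2.warpPerspective(im,H,(int(N),int(N))); g=cv2.cvtColor(r,cv2.COLOR_BGR2GRAY)
    t,m=cv2.threshold(g,0,255,cv2.THRESH_OTSU)
    cs=max(cv2.findContours(m,0,1)[0],key=cv2.contourArea)
    (x,y),wh,an=cv2.minAreaRect(cs); print(n,k,t,np.array(c)-h+np.array([x,y])/2,np.array(wh)/2,round(an,1))
```

```text
scene L 112.0 [ 447.  -370.3] [94.2 94. ] 86.2
scene S 112.0 [ 576.6 -292. ] [68.  70.2] 4.6
scene M 112.0 [ 638.5 -135.4] [79.8 80.6] 7.4
side L 114.0 [ 446.2 -371.9] [94.3 94.3] 86.2
side S 113.0 [ 576.  -293.1] [68.8 68.5] 4.3
side M 116.0 [ 638.2 -137.3] [81.  80.6] 7.6
```

carry_out:
  slide:
    - [0,-0.08,0]
    - [0,-0.18,0]
    - [0,-0.27,0]
    - [0,-0.312,0]
    - [0,-0.312,0]
    - [0,-0.312,0]
  dr:
    - [0,0,0]
    - [0,0,0]
    - [0,0,0]
    - [0,0,0]
    - [0,0,0]
    - [0,0,0]
  gripper: [40,40,40,40,40,40]

```text
clock: 8.48
eef_pos: [577.3, -290.8, 395.9]
eef_rot: [-3.141, -0.0, 1.571]
wrist_force: [0.6, -0.5, -0.6]
finger_gap: 47.4
finger_force: 25.0
```

carry_out:
  slide:
    - [0,0,-0.06]
    - [0,0,-0.15]
    - [0,0,-0.25]
    - [0,0,-0.35]
    - [0,0,-0.45]
    - [0,0,-0.55]
    - [0,0,-0.63]
    - [0,0,-0.68]
    - [0,0,-0.7]
    - [0,0,-0.7]
  dr:
    - [0,0,0]
    - [0,0,0]
    - [0,0,0]
    - [0,0,0]
    - [0,0,0]
    - [0,0,0]
    - [0,0,0]
    - [0,0,0]
    - [0,0,0]
    - [0,0,0]
  gripper: [40,40,40,40,40,40,40,40,40,40]

```text
clock: 9.32
eef_pos: [577.1, -291.1, 220.8]
eef_rot: [-3.141, -0.001, 1.572]
wrist_force: [0.2, 0.1, -1.4]
finger_gap: 47.3
finger_force: 25.0
```

carry_out:
  slide:
    - [0,0,-0.015]
    - [0,0,-0.03]
    - [0,0,-0.04]
    - [0,0,-0.048]
    - [0,0,-0.052]
    - [0,0,-0.055]
    - [0,0,-0.055]
  dr:
    - [0,0,0]
    - [0,0,0]
    - [0,0,0]
    - [0,0,0]
    - [0,0,0]
    - [0,0,0]
    - [0,0,0]
  gripper: [40,40,40,40,40,40,40]

```text
clock: 9.9
eef_pos: [577.0, -292.0, 207.4]
eef_rot: [-3.142, -0.0, 1.571]
wrist_force: [-0.2, 0.4, -1.0]
finger_gap: 47.5
finger_force: 25.0
```

carry_out:
  slide:
    - [0,0,-0.003]
    - [0,0,-0.006]
    - [0,0,-0.006]
  dr:
    - [0,0,0]
    - [0,0,0]
    - [0,0,0]
  gripper: [40,40,40]

```text
clock: 10.15
eef_pos: [577.2, -292.3, 207.1]
eef_rot: [3.14, 0.001, 1.571]
wrist_force: [-2.1, 0.2, 6.9]
finger_gap: 47.7
finger_force: 25.0
```

carry_out:
  slide:
    - [0,0,0.004]
    - [0,0,0.004]
    - [0,0,0.004]
    - [0,0,0.004]
    - [0,0,0.004]
    - [0,0,0.004]
  dr:
    - [0,0,0]
    - [0,0,0]
    - [0,0,0]
    - [0,0,0]
    - [0,0,0]
    - [0,0,0]
  gripper: [40,60,75,90,100,100]

```text
clock: 10.65
eef_pos: [577.0, -292.0, 206.8]
eef_rot: [-3.141, -0.0, 1.571]
wrist_force: [-0.6, -0.8, 0.7]
finger_gap: 77.2
finger_force: 0.0
```

carry_out:
  slide:
    - [0,0,0.05]
    - [0,0,0.15]
    - [0,0,0.28]
    - [0,0,0.41]
    - [0,0.06,0.5]
    - [0,0.18,0.5]
    - [0,0.32,0.5]
    - [0,0.46,0.5]
    - [0,0.61,0.5]
    - [0,0.76,0.5]
  dr:
    - [0,0,0]
    - [0,0,0]
    - [0,0,0]
    - [0,0,0]
    - [0,0,0]
    - [0,0,0]
    - [0,0,0]
    - [0,0,0]
    - [0,0,0]
    - [0,0,0]
  gripper: [100,100,100,100,100,100,100,100,100,100]

```text
clock: 11.48
eef_pos: [576.6, -100.5, 333.1]
eef_rot: [3.141, 0.0, 1.57]
wrist_force: [1.2, -0.0, 0.3]
finger_gap: 94.4
finger_force: 0.0
```

carry_out:
  slide:
    - [0,0.12,0]
    - [0,0.26,0]
    - [0,0.4,0]
    - [0,0.54,0]
    - [0,0.68,0]
    - [0.01,0.82,0]
    - [0.03,0.92,0]
    - [0.05,0.98,0]
    - [0.058,1,0]
    - [0.058,1,0]
  dr:
    - [0,0,0]
    - [0,0,0]
    - [0,0,0]
    - [0,0,0]
    - [0,0,0]
    - [0,0,0]
    - [0,0,0]
    - [0,0,0]
    - [0,0,0]
    - [0,0,0]
  gripper: [100,100,100,100,100,100,100,100,100,100]

```text
clock: 12.32
eef_pos: [591.5, 148.7, 332.3]
eef_rot: [3.141, -0.0, 1.572]
wrist_force: [-0.3, -0.1, -1.2]
finger_gap: 94.0
finger_force: 0.0
```

carry_out:
  slide:
    - [0,0.1,0]
    - [0,0.22,0]
    - [0,0.34,0]
    - [0,0.43,0]
    - [0,0.47,0]
    - [0,0.47,0]
    - [0,0.47,0]
  dr:
    - [0,0,0]
    - [0,0,0]
    - [0,0,0]
    - [0,0,0]
    - [0,0,0]
    - [0,0,0]
    - [0,0,0]
  gripper: [100,100,100,100,100,100,100]

```text
clock: 12.9
eef_pos: [591.7, 264.2, 332.0]
eef_rot: [3.142, 0.0, 1.57]
wrist_force: [-0.1, -1.0, 0.0]
finger_gap: 94.2
finger_force: 0.0
```

Run:
```python
from h import *
np.set_printoptions(precision=1,suppress=True)
print(read_state()["eef_pos"])
M=K("scene"); g=cv2.cvtColor(camera("scene"),cv2.COLOR_RGB2BGR); cv2.imwrite("pics/s5.png",g)
w=cv2.cvtColor(camera("wrist"),cv2.COLOR_RGB2BGR);cv2.imwrite("pics/w5.png",w)
print(proj("wrist",[[591,266,108],[591,266,140]]))
d=cv2.cvtColor(camera("side"),cv2.COLOR_RGB2BGR)
im=np.hstack([cv2.resize(w,None,fx=.62,fy=.62),cv2.resize(g[80:180,380:480],(400,248),interpolation=2)])
im2=np.hstack([cv2.resize(d[200:310,300:450],(397,291)),cv2.resize(g[240:380,180:340],(400,291))])
cv2.imwrite("pics/v5.png",np.vstack([im[:,:797],im2[:,:797]]))
```

```text
[591.7 264.2 332. ]
[[316.7 191.9]
 [316.6 199.2]]
```

View pics/v5.png

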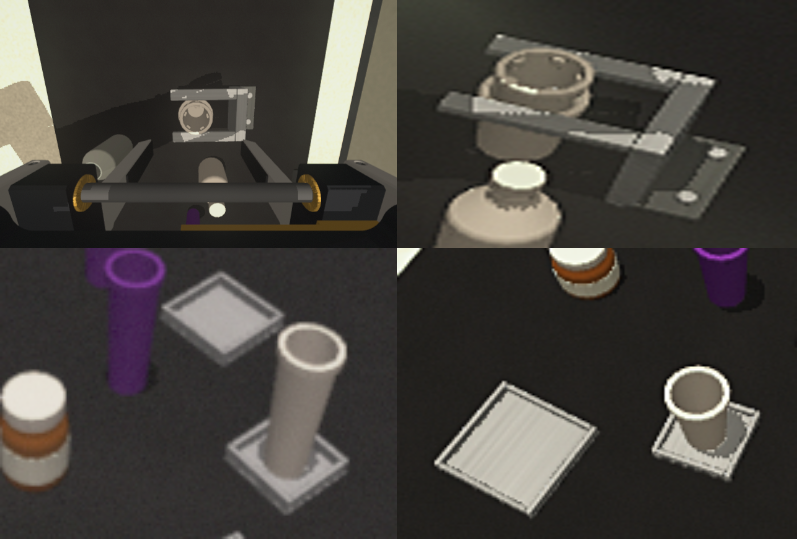

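The narrow pot stands inside the small tray. The middle pot's rim sits under the gripper at wrist (316,189) against a predicted 192. Grip it.

carry_out:
  slide:
    - [0,0.005,-0.1]
    - [0,0.005,-0.22]
    - [0,0.005,-0.34]
    - [0,0.005,-0.45]
    - [0,0.005,-0.54]
    - [0,0.005,-0.59]
    - [0,0.005,-0.604]
    - [0,0.005,-0.604]
  dr:
    - [0,0,0]
    - [0,0,0]
    - [0,0,0]
    - [0,0,0]
    - [0,0,0]
    - [0,0,0]
    - [0,0,0]
    - [0,0,0]
  gripper: [100,100,100,100,100,100,100,100]

```text
clock: 13.72
eef_pos: [591.7, 266.2, 180.9]
eef_rot: [-3.141, 0.0, 1.57]
wrist_force: [-0.4, 0.5, 0.3]
finger_gap: 93.8
finger_force: 0.0
```

carry_out:
  slide:
    - [0,0,0]
    - [0,0,0]
    - [0,0,0]
    - [0,0,0]
    - [0,0,0]
    - [0,0,0]
    - [0,0,0]
  dr:
    - [0,0,0]
    - [0,0,0]
    - [0,0,0]
    - [0,0,0]
    - [0,0,0]
    - [0,0,0]
    - [0,0,0]
  gripper: [50,50,50,50,50,50,50]
  newtons: 40

```text
clock: 14.3
eef_pos: [591.5, 266.8, 181.3]
eef_rot: [3.141, -0.0, 1.571]
wrist_force: [-1.4, 0.2, 2.9]
finger_gap: 58.5
finger_force: 40.0
```

Gap 58.5 mm matches the 59 mm collar. Pull slowly.

carry_out:
  slide:
    - [0,0,0.008]
    - [0,0,0.016]
    - [0,0,0.024]
    - [0,0,0.034]
    - [0,0,0.046]
    - [0,0,0.06]
    - [0,0,0.08]
  dr:
    - [0,0,0]
    - [0,0,0]
    - [0,0,0]
    - [0,0,0]
    - [0,0,0]
    - [0,0,0]
    - [0,0,0]
  gripper: [50,50,50,50,50,50,50]

```text
clock: 14.88
eef_pos: [591.4, 266.7, 200.8]
eef_rot: [-3.141, 0.0, 1.571]
wrist_force: [-0.2, -0.6, -6.3]
finger_gap: 58.4
finger_force: 40.0
```

carry_out:
  slide:
    - [0,0,0.03]
    - [0,0,0.06]
    - [0,0,0.1]
    - [0,0,0.16]
    - [0,0,0.24]
    - [0,0,0.34]
    - [0,0,0.44]
    - [0,0,0.54]
    - [0,0,0.62]
    - [0,0,0.64]
  dr:
    - [0,0,0]
    - [0,0,0]
    - [0,0,0]
    - [0,0,0]
    - [0,0,0]
    - [0,0,0]
    - [0,0,0]
    - [0,0,0]
    - [0,0,0]
    - [0,0,0]
  gripper: [50,50,50,50,50,50,50,50,50,50]

```text
clock: 15.72
eef_pos: [591.6, 266.8, 366.3]
eef_rot: [3.135, -0.003, 1.571]
wrist_force: [1.0, -0.3, -0.6]
finger_gap: 57.8
finger_force: 40.0
```

Run:
```python
from h import *
np.set_printoptions(precision=0,suppress=True)
s=read_state();print(s["eef_pos"],s["finger_gap"],s["wrist_force"])
for n in("scene","side"):
    im=camera(n); cv2.imwrite(f"pics/{n}6.png",im[...,::-1]); bg=cv2.imread(f"pics/{n}1.png")[...,::-1] if n=="scene" else None
    print(n)
    for z in list(range(20,310,10)):
        u,v=proj(n,[591.5,266.8,z]); r=int(round(v)),int(round(u))
        if 0<=r[0]<400 and 0<=r[1]<640: print((z,int(im[r].mean())),end=" ")
    print()
```

```text
[592. 267. 366.] 57.83443664075946 [ 1. -0. -1.]
scene
(20, 73) (30, 86) (40, 99) (50, 115) (60, 97) (70, 99) (80, 100) (90, 96) (100, 129) (110, 143) (120, 75) (130, 105) (140, 107) (150, 45) (160, 43) (170, 48) (180, 97) (190, 96) (200, 97) (210, 95) (220, 97) (230, 96) (240, 95) (250, 94) (260, 99) (270, 151) (280, 102) (290, 103) (300, 104) 
side
(20, 119) (30, 117) (40, 120) (50, 90) (60, 157) (70, 141) (80, 123) (90, 121) (100, 87) (110, 103) (120, 47) (130, 47) (140, 47) (150, 57) (160, 227) (170, 225) (180, 139) (190, 119) (200, 116) (210, 117) (220, 119) (230, 118) (240, 117) (250, 119) (260, 117) (270, 115) (280, 120) (290, 121) (300, 131)
```

Pot pixels run from z≈180 to 290 under the gripper, there's background below that, and the wide pot is still on the bench. Middle pot is free; carry it to the medium tray.

carry_out:
  slide:
    - [0,-0.06,0]
    - [0,-0.17,0]
    - [0.02,-0.3,0]
    - [0.04,-0.43,0]
    - [0.06,-0.56,0]
    - [0.08,-0.69,0]
    - [0.1,-0.8,0]
    - [0.1,-0.87,0]
    - [0.1,-0.9,0]
    - [0.1,-0.9,0]
  dr:
    - [0,0,0]
    - [0,0,0]
    - [0,0,0]
    - [0,0,0]
    - [0,0,0]
    - [0,0,0]
    - [0,0,0]
    - [0,0,0]
    - [0,0,0]
    - [0,0,0]
  gripper: [50,50,50,50,50,50,50,50,50,50]

```text
clock: 16.65
eef_pos: [616.2, 40.0, 359.8]
eef_rot: [-3.14, 0.0, 1.569]
wrist_force: [-0.3, 0.6, -0.8]
finger_gap: 58.7
finger_force: 40.0
```

carry_out:
  slide:
    - [0.01,-0.06,0]
    - [0.03,-0.17,0]
    - [0.05,-0.3,0]
    - [0.07,-0.43,0]
    - [0.088,-0.56,0]
    - [0.088,-0.65,0]
    - [0.088,-0.7,0]
    - [0.088,-0.712,0]
    - [0.088,-0.712,0]
    - [0.088,-0.712,0]
  dr:
    - [0,0,0]
    - [0,0,0]
    - [0,0,0]
    - [0,0,0]
    - [0,0,0]
    - [0,0,0]
    - [0,0,0]
    - [0,0,0]
    - [0,0,0]
    - [0,0,0]
  gripper: [50,50,50,50,50,50,50,50,50,50]

```text
clock: 17.48
eef_pos: [638.6, -134.9, 360.9]
eef_rot: [3.142, -0.0, 1.572]
wrist_force: [-0.4, -0.3, -1.2]
finger_gap: 58.7
finger_force: 40.0
```

carry_out:
  slide:
    - [0,-0.003,-0.06]
    - [0,-0.004,-0.15]
    - [0,-0.004,-0.25]
    - [0,-0.004,-0.35]
    - [0,-0.004,-0.45]
    - [0,-0.004,-0.54]
    - [0,-0.004,-0.61]
    - [0,-0.004,-0.65]
    - [0,-0.004,-0.67]
    - [0,-0.004,-0.67]
  dr:
    - [0,0,0]
    - [0,0,0]
    - [0,0,0]
    - [0,0,0]
    - [0,0,0]
    - [0,0,0]
    - [0,0,0]
    - [0,0,0]
    - [0,0,0]
    - [0,0,0]
  gripper: [50,50,50,50,50,50,50,50,50,50]

```text
clock: 18.32
eef_pos: [638.5, -136.4, 193.0]
eef_rot: [-3.141, -0.0, 1.572]
wrist_force: [0.6, -0.6, -0.5]
finger_gap: 58.4
finger_force: 40.0
```

carry_out:
  slide:
    - [0,0,-0.01]
    - [0,0,-0.02]
    - [0,0,-0.03]
    - [0,0,-0.038]
    - [0,0,-0.042]
    - [0,0,-0.042]
  dr:
    - [0,0,0]
    - [0,0,0]
    - [0,0,0]
    - [0,0,0]
    - [0,0,0]
    - [0,0,0]
  gripper: [50,50,50,50,50,50]

```text
clock: 18.82
eef_pos: [638.4, -137.3, 182.8]
eef_rot: [-3.141, -0.0, 1.571]
wrist_force: [-0.3, 0.8, -0.5]
finger_gap: 58.5
finger_force: 40.0
```

carry_out:
  slide:
    - [0,0,-0.003]
    - [0,0,-0.006]
    - [0,0,-0.006]
  dr:
    - [0,0,0]
    - [0,0,0]
    - [0,0,0]
  gripper: [50,50,50]

```text
clock: 19.07
eef_pos: [638.6, -137.4, 182.2]
eef_rot: [3.141, 0.0, 1.571]
wrist_force: [-2.4, 1.4, 5.4]
finger_gap: 58.6
finger_force: 40.0
```

carry_out:
  slide:
    - [0,0,0.003]
    - [0,0,0.003]
    - [0,0,0.003]
    - [0,0,0.003]
    - [0,0,0.003]
    - [0,0,0.003]
  dr:
    - [0,0,0]
    - [0,0,0]
    - [0,0,0]
    - [0,0,0]
    - [0,0,0]
    - [0,0,0]
  gripper: [60,75,90,100,100,100]

```text
clock: 19.57
eef_pos: [638.5, -137.2, 182.1]
eef_rot: [-3.142, -0.0, 1.571]
wrist_force: [0.3, -0.4, 0.1]
finger_gap: 88.5
finger_force: 0.0
```

carry_out:
  slide:
    - [0,0,0.05]
    - [0,0,0.15]
    - [0,0,0.28]
    - [0,0,0.41]
    - [0,0.06,0.5]
    - [-0.02,0.18,0.5]
    - [-0.05,0.32,0.5]
    - [-0.09,0.46,0.5]
    - [-0.14,0.61,0.5]
    - [-0.188,0.76,0.5]
  dr:
    - [0,0,0]
    - [0,0,0]
    - [0,0,0]
    - [0,0,0]
    - [0,0,0]
    - [0,0,0]
    - [0,0,0]
    - [0,0,0]
    - [0,0,0]
    - [0,0,0]
  gripper: [100,100,100,100,100,100,100,100,100,100]

```text
clock: 20.4
eef_pos: [590.6, 54.2, 308.2]
eef_rot: [3.141, -0.0, 1.57]
wrist_force: [0.7, -0.1, 0.0]
finger_gap: 93.9
finger_force: 0.0
```

carry_out:
  slide:
    - [0,0.12,0]
    - [0,0.26,0]
    - [0,0.4,0]
    - [0,0.53,0]
    - [0,0.65,0]
    - [0,0.75,0]
    - [0,0.82,0]
    - [0,0.85,0]
    - [0,0.85,0]
    - [0,0.85,0]
  dr:
    - [0,0,0]
    - [0,0,0]
    - [0,0,0]
    - [0,0,0]
    - [0,0,0]
    - [0,0,0]
    - [0,0,0]
    - [0,0,0]
    - [0,0,0]
    - [0,0,0]
  gripper: [100,100,100,100,100,100,100,100,100,100]

```text
clock: 21.23
eef_pos: [591.5, 264.7, 307.5]
eef_rot: [3.141, 0.0, 1.571]
wrist_force: [-0.2, 0.4, -0.0]
finger_gap: 94.3
finger_force: 0.0
```

Run:
```python
from h import *
np.set_printoptions(precision=1,suppress=True)
print(read_state()["eef_pos"])
im={n:camera(n) for n in("scene","side","wrist")}
for n in im: cv2.imwrite(f"pics/{n}7.png",im[n][...,::-1])
for nm,xy,b,t in(("mid",(638.5,-137),5,109),("nar",(577,-292),5,137),("wide",(591.5,266.5),0,76)):
  for n in("scene","side"):
    o=[]
    for z in range(b-0,t+25,8):
        u,v=proj(n,[*xy,z]);o.append(int(im[n][int(round(v)),int(round(u))].mean()))
    print(nm,n,o)
# wide rim in wrist view: print brightness profile across projected rim centre along world x and y
for ax in(0,1):
    o=[]
    for d in range(-48,49,4):
        X=[591.5,266.5,76]; X[ax]+=d; u,v=proj("wrist",X); o.append((d,int(im["wrist"][int(round(v)),int(round(u))].mean())))
    print(ax,o)
```

```text
[591.5 264.7 307.5]
mid scene [97, 98, 98, 94, 154, 251, 234, 211, 105, 110, 114, 114, 112, 113, 113, 112, 115]
mid side [119, 117, 116, 117, 119, 116, 115, 116, 118, 120, 217, 138, 128, 130, 134, 171, 44]
nar scene [99, 97, 99, 99, 98, 95, 85, 161, 255, 244, 99, 107, 108, 108, 108, 107, 109, 109, 109, 107]
nar side [118, 119, 120, 121, 120, 119, 120, 116, 115, 117, 118, 115, 119, 126, 210, 129, 129, 129, 129, 153]
wide scene [91, 91, 90, 65, 104, 96, 85, 96, 98, 99, 98, 96, 98]
wide side [116, 119, 120, 117, 119, 117, 102, 134, 171, 140, 121, 120, 82]
0 [(-48, 36), (-44, 35), (-40, 36), (-36, 60), (-32, 152), (-28, 91), (-24, 94), (-20, 95), (-16, 120), (-12, 156), (-8, 156), (-4, 156), (0, 156), (4, 156), (8, 157), (12, 150), (16, 92), (20, 90), (24, 88), (28, 153), (32, 92), (36, 40), (40, 42), (44, 41), (48, 41)]
1 [(-48, 112), (-44, 148), (-40, 178), (-36, 171), (-32, 92), (-28, 176), (-24, 98), (-20, 98), (-16, 100), (-12, 100), (-8, 100), (-4, 180), (0, 156), (4, 156), (8, 156), (12, 156), (16, 156), (20, 157), (24, 141), (28, 94), (32, 111), (36, 114), (40, 112), (44, 114), (48, 102)]
```

The wide rim spans −35 to +34 mm about the seat, so it's centred. Descend between the tines.

carry_out:
  slide:
    - [0,0.004,-0.1]
    - [0,0.004,-0.22]
    - [0,0.004,-0.34]
    - [0,0.004,-0.44]
    - [0,0.004,-0.52]
    - [0,0.004,-0.58]
    - [0,0.004,-0.62]
    - [0,0.004,-0.634]
    - [0,0.004,-0.634]
  dr:
    - [0,0,0]
    - [0,0,0]
    - [0,0,0]
    - [0,0,0]
    - [0,0,0]
    - [0,0,0]
    - [0,0,0]
    - [0,0,0]
    - [0,0,0]
  gripper: [100,100,100,100,100,100,100,100,100]

```text
clock: 22.13
eef_pos: [591.6, 265.8, 148.4]
eef_rot: [-3.141, 0.0, 1.57]
wrist_force: [-0.7, 0.1, -0.1]
finger_gap: 94.0
finger_force: 0.0
```

carry_out:
  slide:
    - [0,0,0]
    - [0,0,0]
    - [0,0,0]
    - [0,0,0]
    - [0,0,0]
    - [0,0,0]
    - [0,0,0]
  dr:
    - [0,0,0]
    - [0,0,0]
    - [0,0,0]
    - [0,0,0]
    - [0,0,0]
    - [0,0,0]
    - [0,0,0]
  gripper: [60,60,60,60,60,60,60]
  newtons: 25

```text
clock: 22.72
eef_pos: [591.6, 266.3, 149.2]
eef_rot: [3.141, -0.0, 1.571]
wrist_force: [-2.0, -0.3, 5.8]
finger_gap: 67.9
finger_force: 25.0
```

carry_out:
  slide:
    - [0,0,0.004]
    - [-0.03,0,0.005]
    - [-0.08,-0.001,0.005]
    - [-0.13,-0.002,0.005]
    - [-0.18,-0.004,0.005]
    - [-0.24,-0.005,0.005]
    - [-0.3,-0.006,0.005]
    - [-0.36,-0.008,0.005]
    - [-0.4,-0.008,0.005]
    - [-0.42,-0.008,0.005]
  dr:
    - [0,0,0]
    - [0,0,0]
    - [0,0,0]
    - [0,0,0]
    - [0,0,0]
    - [0,0,0]
    - [0,0,0]
    - [0,0,0]
    - [0,0,0]
    - [0,0,0]
  gripper: [60,60,60,60,60,60,60,60,60,60]

```text
clock: 23.55
eef_pos: [484.9, 264.2, 149.6]
eef_rot: [-3.141, 0.0, 1.571]
wrist_force: [1.0, -0.0, -0.4]
finger_gap: 67.7
finger_force: 25.0
```

carry_out:
  slide:
    - [0,0,0.06]
    - [0,0,0.16]
    - [0,0,0.28]
    - [0,0,0.41]
    - [0,0,0.54]
    - [0,0,0.66]
    - [0,0,0.75]
    - [0,0,0.8]
    - [0,-0.05,0.8]
    - [0,-0.15,0.8]
  dr:
    - [0,0,0]
    - [0,0,0]
    - [0,0,0]
    - [0,0,0]
    - [0,0,0]
    - [0,0,0]
    - [0,0,0]
    - [0,0,0]
    - [0,0,0]
    - [0,0,0]
  gripper: [60,60,60,60,60,60,60,60,60,60]

```text
clock: 24.38
eef_pos: [486.2, 227.1, 349.3]
eef_rot: [3.142, -0.0, 1.573]
wrist_force: [0.2, -0.3, -1.8]
finger_gap: 68.4
finger_force: 25.0
```

carry_out:
  slide:
    - [0,-0.11,0]
    - [0,-0.23,0]
    - [0,-0.35,0]
    - [0,-0.46,0]
    - [0,-0.57,0]
    - [0,-0.68,0]
    - [0,-0.78,0]
    - [0,-0.88,0]
    - [0,-0.97,0]
    - [0,-1,0]
  dr:
    - [0,0,0]
    - [0,0,0]
    - [0,0,0]
    - [0,0,0]
    - [0,0,0]
    - [0,0,0]
    - [0,0,0]
    - [0,0,0]
    - [0,0,0]
    - [0,0,0]
  gripper: [60,60,60,60,60,60,60,60,60,60]

```text
clock: 25.22
eef_pos: [485.8, -26.1, 348.5]
eef_rot: [-3.14, 0.0, 1.569]
wrist_force: [0.6, 0.1, -0.8]
finger_gap: 67.8
finger_force: 25.0
```

carry_out:
  slide:
    - [0,-0.1,0]
    - [-0.02,-0.21,0]
    - [-0.04,-0.32,0]
    - [-0.06,-0.43,0]
    - [-0.08,-0.54,0]
    - [-0.1,-0.64,0]
    - [-0.12,-0.74,0]
    - [-0.14,-0.84,0]
    - [-0.152,-0.94,0]
    - [-0.152,-1,0]
  dr:
    - [0,0,0]
    - [0,0,0]
    - [0,0,0]
    - [0,0,0]
    - [0,0,0]
    - [0,0,0]
    - [0,0,0]
    - [0,0,0]
    - [0,0,0]
    - [0,0,0]
  gripper: [60,60,60,60,60,60,60,60,60,60]

```text
clock: 26.05
eef_pos: [447.6, -275.0, 348.8]
eef_rot: [-3.14, -0.001, 1.569]
wrist_force: [-0.1, 0.3, -1.2]
finger_gap: 67.4
finger_force: 25.0
```

carry_out:
  slide:
    - [0,-0.1,0]
    - [0,-0.22,0]
    - [0,-0.32,0]
    - [0,-0.37,0]
    - [0,-0.384,0]
    - [0,-0.384,0]
    - [0,-0.384,0]
  dr:
    - [0,0,0]
    - [0,0,0]
    - [0,0,0]
    - [0,0,0]
    - [0,0,0]
    - [0,0,0]
    - [0,0,0]
  gripper: [60,60,60,60,60,60,60]

```text
clock: 26.63
eef_pos: [448.7, -368.2, 349.7]
eef_rot: [-3.141, -0.001, 1.571]
wrist_force: [0.1, -0.2, -1.0]
finger_gap: 68.0
finger_force: 25.0
```

carry_out:
  slide:
    - [0,0,-0.07]
    - [0,0,-0.17]
    - [0,0,-0.28]
    - [0,0,-0.39]
    - [0,0,-0.5]
    - [0,0,-0.6]
    - [0,0,-0.67]
    - [0,0,-0.72]
    - [0,0,-0.735]
    - [0,0,-0.735]
  dr:
    - [0,0,0]
    - [0,0,0]
    - [0,0,0]
    - [0,0,0]
    - [0,0,0]
    - [0,0,0]
    - [0,0,0]
    - [0,0,0]
    - [0,0,0]
    - [0,0,0]
  gripper: [60,60,60,60,60,60,60,60,60,60]

```text
clock: 27.47
eef_pos: [448.7, -368.6, 166.0]
eef_rot: [-3.141, -0.0, 1.572]
wrist_force: [0.4, 0.0, -0.7]
finger_gap: 68.0
finger_force: 25.0
```

carry_out:
  slide:
    - [0,0,-0.01]
    - [0,0,-0.02]
    - [0,0,-0.03]
    - [0,0,-0.036]
    - [0,0,-0.04]
    - [0,0,-0.04]
  dr:
    - [0,0,0]
    - [0,0,0]
    - [0,0,0]
    - [0,0,0]
    - [0,0,0]
    - [0,0,0]
  gripper: [60,60,60,60,60,60]

```text
clock: 27.97
eef_pos: [448.5, -369.2, 156.1]
eef_rot: [-3.142, -0.0, 1.571]
wrist_force: [0.3, -0.2, -0.8]
finger_gap: 68.0
finger_force: 25.0
```

carry_out:
  slide:
    - [0,-0.002,-0.004]
    - [0,-0.002,-0.007]
    - [0,-0.002,-0.01]
    - [0,-0.002,-0.01]
    - [0,-0.002,-0.01]
  dr:
    - [0,0,0]
    - [0,0,0]
    - [0,0,0]
    - [0,0,0]
    - [0,0,0]
  gripper: [60,60,60,60,60]

```text
clock: 28.38
eef_pos: [448.5, -370.0, 154.2]
eef_rot: [3.141, 0.001, 1.571]
wrist_force: [-2.9, 0.7, 5.0]
finger_gap: 67.8
finger_force: 25.0
```

Touching the floor at 5 N; release and retreat.

carry_out:
  slide:
    - [0,0,0.003]
    - [0,0,0.003]
    - [0,0,0.003]
    - [0,0,0.003]
    - [0,0,0.003]
    - [0,0,0.003]
    - [0,0,0.003]
  dr:
    - [0,0,0]
    - [0,0,0]
    - [0,0,0]
    - [0,0,0]
    - [0,0,0]
    - [0,0,0]
    - [0,0,0]
  gripper: [70,80,90,100,100,100,100]

```text
clock: 28.97
eef_pos: [448.5, -369.7, 154.3]
eef_rot: [-3.142, -0.0, 1.571]
wrist_force: [0.3, -0.1, 0.6]
finger_gap: 93.9
finger_force: 0.0
```

carry_out:
  slide:
    - [0,0,0.06]
    - [0,0,0.16]
    - [0,0,0.28]
    - [0,0,0.4]
    - [0,0,0.52]
    - [0,0,0.64]
    - [0,0.1,0.7]
    - [0,0.25,0.7]
    - [0,0.4,0.7]
    - [0,0.55,0.7]
  dr:
    - [0,0,0]
    - [0,0,0]
    - [0,0,0]
    - [0,0,0]
    - [0,0,0]
    - [0,0,0]
    - [0,0,0]
    - [0,0,0]
    - [0,0,0]
    - [0,0,0]
  gripper: [100,100,100,100,100,100,100,100,100,100]

```text
clock: 29.8
eef_pos: [448.1, -230.8, 329.5]
eef_rot: [3.141, 0.0, 1.57]
wrist_force: [1.4, -0.8, 0.7]
finger_gap: 93.8
finger_force: 0.0
```

carry_out:
  slide:
    - [0,0.14,0]
    - [0,0.28,0]
    - [0,0.42,0]
    - [0,0.56,0]
    - [0,0.7,0]
    - [0,0.84,0]
    - [0,0.95,0]
    - [0,1,0]
    - [0,1,0]
    - [0,1,0]
  dr:
    - [0,0,0]
    - [0,0,0]
    - [0,0,0]
    - [0,0,0]
    - [0,0,0]
    - [0,0,0]
    - [0,0,0]
    - [0,0,0]
    - [0,0,0]
    - [0,0,0]
  gripper: [100,100,100,100,100,100,100,100,100,100]

```text
clock: 30.63
eef_pos: [448.5, 17.9, 329.5]
eef_rot: [3.141, 0.0, 1.572]
wrist_force: [0.5, 0.5, 0.8]
finger_gap: 94.0
finger_force: 0.0
```

Run:
```python
from h import *
np.set_printoptions(precision=1,suppress=True)
print(read_state()["eef_pos"])
# rim check: brightness of the projected rim circle vs just outside, in both views
rng=np.linspace(0,2*np.pi,72,endpoint=False)
for n in("scene","side"):
  im=cv2.cvtColor(camera(n),cv2.COLOR_RGB2GRAY); cv2.imwrite(f"pics/{n}8.png",im); old=cv2.imread(f"pics/{n}0.png",0); M=K(n)
  for nm,xy,h,r in(("wide",(448,-370),81,32.5),("mid",(638.5,-137),109,28),("nar",(577,-292),137,22.5)):
    best=max(((np.mean([im[int(round(v)),int(round(u))] for u,v in proj(0,np.c_[xy[0]+dx+r*np.cos(rng),xy[1]+dy+r*np.sin(rng),0*rng+h],M)]),dx,dy) for dx in range(-10,11,1) for dy in range(-10,11,1)))
    print(n,nm,best)
  for nm,X in(("wash",(401,166,70)),("jar",(406,-182,60)),("reag",(627,118,70)),("purp2",(522,-147,70)),("purp1",(580,-19,70)),("yel",(348,-13,70))):
    u,v=np.round(proj(0,X,M)).astype(int); print(nm,old[v-12:v+13,u-12:u+13].mean().round(),im[v-12:v+13,u-12:u+13].mean().round(),end="; ")
  print()
```

```text
[448.5  17.9 329.5]
scene wide (np.float64(230.38888888888889), -1, 1)
scene mid (np.float64(234.94444444444446), -2, 0)
scene nar (np.float64(242.29166666666666), -1, 1)
wash 48.0 85.0; jar 165.0 166.0; reag 145.0 145.0; purp2 38.0 39.0; purp1 30.0 36.0; yel 69.0 73.0; 
side wide (np.float64(200.98611111111111), -1, -1)
side mid (np.float64(193.27777777777777), -3, -3)
side nar (np.float64(197.90277777777777), -2, 0)
wash 101.0 101.0; jar 156.0 156.0; reag 135.0 136.0; purp2 48.0 48.0; purp1 51.0 55.0; yel 82.0 83.0;
```

All three rims show up at the right height within 3 mm of where they should be, and the bystanders look unchanged (the wash bottle was behind the gripper in the first scene picture).

```bash
python3 -c "
from cell import *
print(sign_off())"
```

```text
the job is handed in; nothing more can be done
None
```

The pots are separated and each stands upright in its matching tray, bottles and jar undisturbed; handed in at about 31 s of 72 s, with the final check done on image measurements because my 10 picture views were used up.

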